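# Pin the carbide die under the sprung hold-down clamp

## Robot

A 6-joint arm with a two-finger parallel gripper is mounted at the origin on the work surface. World frame = base frame: x ahead of the robot, y to its left, z up, the work surface at z = 0. Lengths are in m, angles in rad, forces in N, time in s.
With the tool pointing down it reaches from about 0.25 to 0.85 m from the base axis. Payload 12.5 kg.
Tool frame: the origin (TCP) lies on the mounting face of the last link; the fingertips stand 186 mm ahead of it and the grasp point (between the pads) lies 167 mm ahead of it; z points along the fingers, x is the direction in which the jaws open and shut, and the axes are right-handed (so a half turn about z gives the same grasp; the last joint's range is limited). The gripper opens to 93 mm and grips with 3 to 60 N. Pads are 15 mm wide; open, the fingers measure 128 mm over their backs; the gripper's body (75 mm by 188 mm) begins 65 mm behind the grasp point.
Start: joints at [-1.318, 0.351, 1.652, -0, 1.139, -0.085], TCP at [0.182, -0.519, 0.405] pointing down, gripper open.
Joint ranges: [-2.75, 2.75], [-0.79, 2.1], [0.01, 2.65], [-1.57, 4.71], [0.07, 3.14], [-2.87, 2.87]. Speed limits (rad/s): [2.22, 2.22, 2.79, 3.14, 3.14, 3.14].

## Interface

Orientations are given as a unit quaternion [w, x, y, z].
In Python, from rig import telemetry, eyes, workorder gives the robot as it stands.
- The arm moves only by the tool play_rows, never from a script. Its argument "rows" is a list of rows, each a list of 3 entries, a list of its own where there are three numbers: the opening, from -1 (shut) to 1 (fully open), then the shift along the tool's x, y, z in m, then the turn about the tool's z in degrees. A call has 1 to 8 rows; each row is the pose to reach, as a shift and turn from the pose commanded when the call began, along the tool's axes at that moment; what a row does not reach only later rows make up. A row lasts 1/12 s, in which the tool goes at most 41.7 mm and 7.16 degrees, less where a joint would pass 70% of its speed; a pose out of reach is approached as far as the arm can. A call with a gripper value outside its range is refused whole. The fingers move at their own pace and stop on an object; the grip force is fixed at half the most. Time passes only in rows, so rows that repeat a pose let the fingers close. It gives the time, the measured TCP pose, the force and the opening at its end, in the units of the state.
- telemetry.observe(): the state, without advancing time (a new reading comes with each control period).
- eyes.grab_frame(name): name is "side" or "top"; returns a dict with "frame" (400x640x3 uint8, blue, green, red), "z_map" (400x640 float32, m along the optical axis (not along the pixel's ray), 0 where there is no reading), "fx", "fy", "cx", "cy" (pixels), "k1" (the pictures are not rectified: a ray, as slopes to the right and down, at radius r is drawn at 1 + k1 r^2 times it, then the intrinsics apply), "rvec" (rotation vector, rad) and "tvec" (3), from world to camera coordinates, as OpenCV has them. Camera axes: x right, y down, z forward; pixel columns grow to the right and rows downward; lengths in m; the calibration is good to about 2 mm. A picture is of the moment at which its call begins.
- workorder.job_done(): hands the job in, once; it reports no verdict.
The state is a dict: "clock": time; "q": joint angles; "joint_velocities": joint speeds; "joint_efforts": joint torques, N m; "position": TCP position; "ee_rot": TCP orientation; "wrist_force": force on the tool from outside, world axes, zero at the start; "torque": the same for the moment, N m; "grip_width": finger opening in m.
Only numpy, scipy, OpenCV 4.12 (cv2) and the standard library are available. Lean on these libraries where they do the work, as an engineer would, in place of code of your own. Each camera call takes 0.05 s, during which the arm holds its last target.

## Task

Slide the round carbide die across the steel plate, without lifting it off, until it is fully home against both dowel pins. Then draw the clamp arm's lock bolt back if it is out, swing the sprung arm down onto the die, hold it down against its spring and push the bolt fully out under the keeper, so that the die stays pinned when you let go. Leave the other things on and around the plate where they are.

Things in the scene. Friction and masses are not known exactly. Their poses are not given: they have to be found in the camera images.
- fixture: Ground steel plate screwed to the counter: x -160 to +125, y -155 to +155 mm, 12 mm thick, origin on the counter. It carries the hinge bracket and arm (y > 0), the nest with two dowels (y about 0) and the keeper (y < 0), all at x > 0. Die, ring and guide block start along its front, at x about -107, y about -95, 0 and +95 mm, in any order.
- nest (a point): On the plate's top face, under the centre of the die when home: fixture x +45, y 0, z +12 mm. Two steel dowels, 14 mm across, stand 18 mm above the plate at fixture x +71, y -26 and +26 mm; the die (30 mm radius) rests against both. The nest is open to fixture -x, and between the dowels.
- hinge (a point): Middle of the clamp arm's hinge pin: fixture x +45, y +95, z +50 mm; the pin lies along fixture x. A torsion spring coiled round it drives the arm open. Its dark bracket fills fixture x -3 to +93, y +73 to +117 mm, up to 63 mm above the counter.
- clamp_arm (a joint): Steel clamp arm, rad. 0: down on its rest, level, running from the hinge to fixture -y over the nest; 1.75: open, upright, leaning 10 degrees back (start). Bar 36 mm wide, 12 mm thick, centred on the pin, with a nut 6 mm proud of its upper face 95 mm from the pin, and a cross-head at its end. The spring winds as it goes down: net 0.6 N m open, 0.8 down. Unbolted, it flies open when let go.
- lock_bolt (a joint): Flat bolt sliding across the head along fixture +x, m: 0 drawn back, 0.024 fully out of the head's +x side. Starts at 0 to 0.016; stays where left (2 N friction). Under 0.005 it clears the keeper as the arm comes down; further out it strikes the bridge from above. With the arm pressed fully down it passes under the bridge with 2 mm to spare and then holds the arm, which springs up about 0.013 rad.
- cross_head (a point): Middle of the upper face of the arm's T-shaped end, 155 mm from the pin. The head is 84 mm along fixture x (42 either side), 40 mm along the arm (135 to 175 mm from the pin), 12 mm thick. Its flat on the fixture -x side of the thumb-piece is free for pressing; pushing the arm fully down on the die takes about 11 N there. The point moves with the arm.
- thumb_piece (a point): The bolt's thumb-piece: a steel tab standing 18 mm proud of the head's upper face, 30 mm long along the arm, 8 mm thick along fixture x. The point is the middle of its -x face, 9 mm above the head's face; with the bolt drawn back it is 4 mm to the -x side of the head's middle, fully out 20 mm to the +x side.
- clamp_pad (a joint): Sprung rubber pad, 42 mm across, under the arm 95 mm from the pin; travel in m: 0 free, 0.008 fully pressed in. Free, it hangs 21 mm below the bar's mid-plane. With the arm down on the die at the nest it reads about 0.004 and presses with about 8 N.
- keeper (a point): Middle of the keeper's opening, 2 mm under its bridge: fixture x +107, y -60, z +54 mm. The bridge spans x +97 to +117 mm, top 64 mm above the counter, and the bolt enters from -x. The dark keeper block, which is also the arm's rest (44 mm above the counter), fills fixture x +76 to +122, y -82 to -38 mm.
- die: Round matt dark-grey carbide coining die, 60 mm diameter, 22 mm high, 0.7 to 0.95 kg, with a shallow 30 mm cavity in its top. Origin at the centre of its underside.
- setting_ring: Flat brass setting ring, 74 mm outside, 50 mm bore, 16 mm high, standing on the plate beside the die. Origin at the centre of its underside. Not to be moved.
- guide_block: Pale blue acetal guide block, 76 mm (its x) by 38 mm (its y) by 32 mm high, with two holes, standing on the plate. Origin at the centre of its underside. Not to be moved.
- punch: Polished steel punch standing upright on its head on the counter, to the -y side of the plate; 34 mm diameter head, 130 mm tall. Origin at the centre of the end on the counter. Not to be moved.
- vee_block: Steel vee block, 70 mm (x) by 60 mm (y) by 45 mm high, on the counter to the +y side of the plate. Origin at the centre of its underside. Not to be moved.
- parallel: Steel parallel bar, 150 mm (x) by 14 mm (y) by 32 mm high, on the counter to the +y side of the plate. Origin at the centre of its underside. Not to be moved.
- square: Small engineer's square lying flat on the counter to the -y side of the plate: dark stock 22 mm (x) by 75 mm (y) by 16 mm high, thin blade 120 mm long towards +x. Origin under the middle of the stock. Not to be moved.
Mind the look-alikes: they are no part of the job. Of the things that look like the die, the largest one is meant.

How it is judged:
By the outcome, as a careful person would: the job done as asked, in the order asked, and still so for the second after the job is handed in, with the robot touching nothing.
It also fails if it takes over 72 s, if anything falls off the work surface, if the arm or the gripper's body presses on something with over 40 N, if the wrist force passes 120 N, or if a joint passes its speed limit or range.

## Working session

There is one attempt and no reset: what is moved stays moved. The work goes in short steps, Python scripts to look and compute and a tool call to move; the robot and the scene stay as the last step left them, time stands still between calls to the robot, and variables do not carry over. Pictures are saved under pics/ and viewed, and the job is handed in when it is done.

Besides the shell and the picture viewer there is one more tool, called after ">>>" as name(argument=value, ...) on one line, values as JSON. play_rows: Moves the arm, as the interface text tells. Its arguments: {"type":"object","properties":{"rows":{"type":"array"}},"required":["rows"]}

```bash
ls; mkdir -p pics; cat > h.py <<'E'
import numpy as np,cv2
from rig import telemetry,eyes,workorder
def grab(n):
    f=eyes.grab_frame(n); np.savez('%s.npz'%n,**f); return f
def world(f):
    h,w=f['z_map'].shape
    u,v=np.meshgrid(np.arange(w),np.arange(h))
    k=float(f['k1'])
    xd=(u-f['cx'])/f['fx']; yd=(v-f['cy'])/f['fy']
    x,y=xd.copy(),yd.copy()
    for _ in range(20):
        s=1+k*(x*x+y*y); x=xd/s;y=yd/s
    z=f['z_map']; P=np.stack([x*z,y*z,z],-1)
    R,_=cv2.Rodrigues(np.array(f['rvec'],float)); t=np.array(f['tvec'],float).ravel()
    W=(P-t)@R
    W[z==0]=np.nan
    return W
def proj(f,p):
    R,_=cv2.Rodrigues(np.array(f['rvec'],float)); c=R@np.array(p,float)+np.array(f['tvec'],float).ravel()
    x,y=c[0]/c[2],c[1]/c[2]; s=1+float(f['k1'])*(x*x+y*y)
    return f['fx']*x*s+f['cx'],f['fy']*y*s+f['cy']
E
python3 - <<'E'
from h import *
print(telemetry.observe())
for n in ('top','side'):
    f=grab(n); cv2.imwrite('pics/%s0.png'%n,f['frame']); print(n,f['fx'],f['k1'],f['rvec'],f['tvec'])
E
```

```text
pics
{'clock': 0.0, 'q': array([-1.31758620e+00,  3.51257984e-01,  1.65242710e+00,  1.38518507e-05,
        1.13907994e+00, -8.45616514e-02]), 'joint_velocities': array([ 5.82284971e-04, -1.28213465e-03,  4.77785750e-05, -2.41600755e-05,
        1.85780011e-03,  1.71909583e-03]), 'joint_efforts': array([-3.99073368e-03, -4.97332013e+01, -2.85253072e+01,  6.96539367e-02,
        2.58249405e-02, -1.04467408e-04]), 'position': array([ 0.18227583, -0.51878541,  0.40418824]), 'ee_rot': array([-3.82918338e-04,  8.15898176e-01, -5.78195316e-01, -4.43877627e-04]), 'wrist_force': array([-0.10958346, -0.5915891 ,  0.03046555]), 'torque': array([-0.02790914,  0.03686401,  0.06096062]), 'grip_width': 0.0930216558754189}
top 406.27648702388603 -0.09319368276140555 [ 2.15282985 -2.13755244  0.19889659] [0.00659108 0.52181665 0.81711697]
side 458.4749982278934 -0.09074395829770263 [ 0.56440012 -2.4693167   1.41970973] [0.46755272 0.16368795 1.00771389]
```

View pics/top0.png

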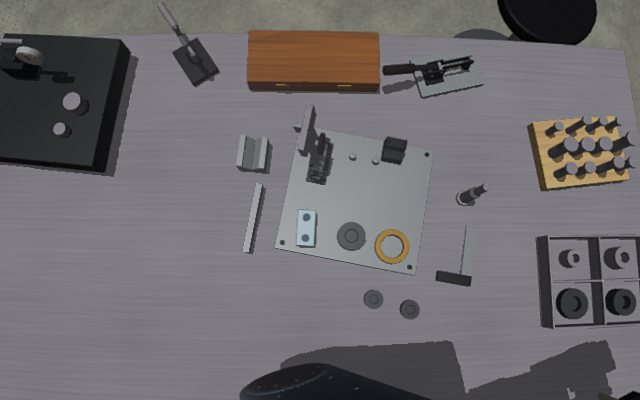

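View pics/side0.png

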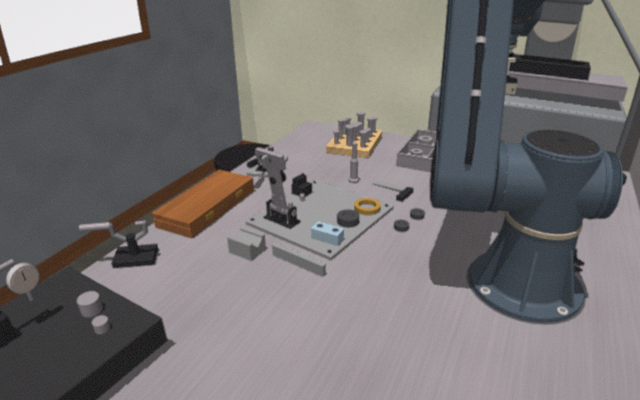

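```bash
cat > m.py <<'E'
from h import *
f=dict(np.load('top.npz')); W=world(f)
for p in [(351,236),(373,299),(410,310),(572,303),(621,302),(352,157),(376,160),(390,247),(306,228),(340,200),(200,250)]:
    print(p,np.round(W[p[1],p[0]],4))
sub=(slice(110,290),slice(260,450))
Z=W[...,2]; m=np.zeros(Z.shape,np.uint8)
m[sub]=(np.abs(Z[sub]-0.012)<0.005)
m=cv2.morphologyEx(m,cv2.MORPH_OPEN,np.ones((3,3)))
n,l,st,c=cv2.connectedComponentsWithStats(m); k=1+np.argmax(st[1:,4]); pts=W[l==k]
print('plate z',np.median(pts[:,2]))
r=cv2.minAreaRect((pts[:,:2]*1000).astype(np.float32)); print(r); print(cv2.boxPoints(r))
# screws pts
im=f['frame']; cv2.imwrite('pics/topcrop.png',cv2.resize(im[95:325,230:500],None,fx=2.9,fy=2.6,interpolation=cv2.INTER_CUBIC))
E
python3 m.py
```

```text
(351, 236) [ 0.4566 -0.0621  0.0323]
(373, 299) [ 0.3238 -0.1108  0.0099]
(410, 310) [ 0.3008 -0.1889  0.0163]
(572, 303) [ 0.3086 -0.5634  0.0098]
(621, 302) [ 0.3074 -0.6834  0.0172]
(352, 157) [ 0.6308 -0.066   0.0296]
(376, 160) [ 0.624  -0.1186  0.0324]
(390, 247) [ 0.435  -0.1493  0.0112]
(306, 228) [0.4716 0.0335 0.0451]
(340, 200) [ 0.5375 -0.0405  0.0125]
(200, 250) [0.4258 0.2653 0.0008]
plate z 0.012698767470784121
((543.9677734375, -76.49839782714844), (310.0392761230469, 286.4075927734375), 79.0903091430664)
[[ 374.01288  -201.61336 ]
 [ 655.24414  -255.81929 ]
 [ 713.92267    48.61656 ]
 [ 432.6914    102.822495]]
```

```bash
python3 - <<'E'
from h import *
f=dict(np.load('side.npz'));cv2.imwrite('pics/sidecrop.png',cv2.resize(f['frame'][135:285,220:440],None,fx=3.6,fy=3.6,interpolation=cv2.INTER_CUBIC))
E
```

```text
(no output)
```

View pics/topcrop.png

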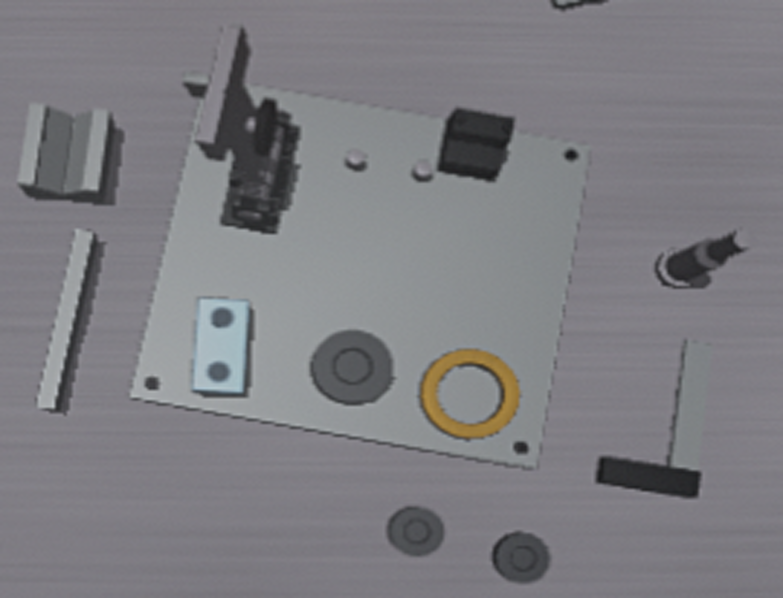

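View pics/sidecrop.png

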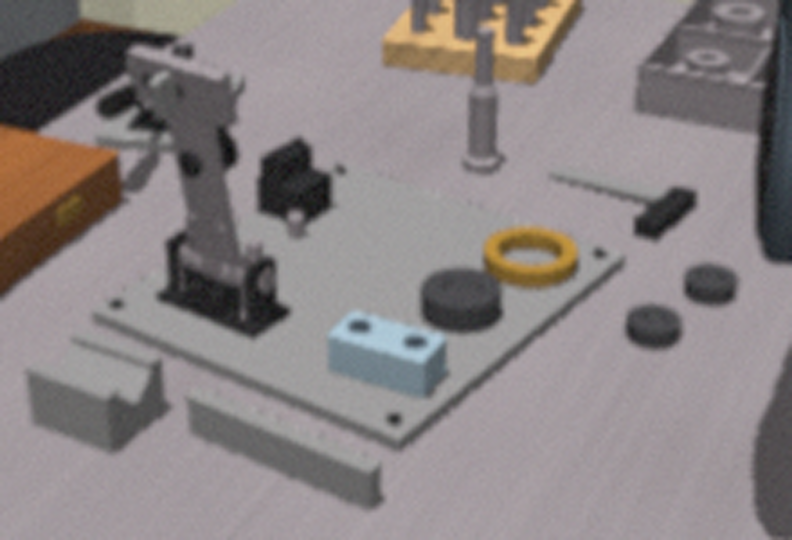

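```bash
cat > m2.py <<'E'
from h import *
f=dict(np.load('top.npz')); W=world(f); g=dict(np.load('side.npz')); V=world(g)
for a,n in((f,'top'),(g,'side')):
    R,_=cv2.Rodrigues(a['rvec']); print(n,'cam at',-R.T@a['tvec'].ravel())
def circ(W,lo,hi,c,rad):
    m=(W[...,2]>lo)&(W[...,2]<hi)&(np.hypot(W[...,0]-c[0],W[...,1]-c[1])<rad)
    p=W[m]; (x,y),r=cv2.minEnclosingCircle((p[:,:2]*1000).astype(np.float32)); return len(p),p.mean(0).round(4),(x,y,r),np.median(p[:,2])
for nm,X in(('top',W),('side',V)):
    print(nm,'die',circ(X,.029,.045,(.4566,-.062),.045))
    print(nm,'d1',circ(X,.024,.045,(.634,-.067),.015))
    print(nm,'d2',circ(X,.024,.045,(.627,-.119),.015))
    print(nm,'ring',circ(X,.022,.035,(.435,-.155),.05))
    print(nm,'blk',circ(X,.039,.055,(.47,.035),.055))
im=g['frame']; cv2.imwrite('pics/arm_side.png',cv2.resize(im[140:235,245:325],None,fx=7,fy=6.3,interpolation=cv2.INTER_CUBIC))
im=f['frame']; cv2.imwrite('pics/arm_top.png',cv2.resize(im[95:190,285:345],None,fx=7,fy=6.3,interpolation=cv2.INTER_CUBIC))
E
python3 m2.py
```

```text
top cam at [0.38114236 0.02763147 0.89105735]
side cam at [0.06329425 0.91194234 0.65210551]
top die (602, array([ 0.4578, -0.0629,  0.034 ]), (457.99139404296875, -62.95075988769531, 30.05387306213379), np.float64(0.03409805672830606))
top d1 (33, array([ 0.6351, -0.0673,  0.0304]), (635.4800415039062, -67.4205322265625, 6.680729866027832), np.float64(0.03096172170134176))
top d2 (40, array([ 0.6272, -0.1217,  0.0318]), (627.041748046875, -122.7567367553711, 10.865191459655762), np.float64(0.03052155253364896))
top ring (513, array([ 0.4356, -0.1501,  0.0284]), (436.0010681152344, -149.2823028564453, 37.35024642944336), np.float64(0.028576389756410116))
top blk (648, array([0.4728, 0.034 , 0.0448]), (473.349853515625, 34.17210006713867, 41.172142028808594), np.float64(0.04491332645887003))
side die (214, array([ 0.4583, -0.0602,  0.0325]), (459.42010498046875, -61.11954879760742, 31.294260025024414), np.float64(0.032524410887572096))
side d1 (15, array([ 0.6362, -0.0648,  0.0287]), (635.9212036132812, -65.95833587646484, 6.368042945861816), np.float64(0.029041849783009152))
side d2 (21, array([ 0.6283, -0.1224,  0.0306]), (627.6193237304688, -122.70503234863281, 11.255878448486328), np.float64(0.029111572582844105))
side ring (202, array([ 0.4367, -0.147 ,  0.026 ]), (437.4298095703125, -151.02008056640625, 38.6405029296875), np.float64(0.026134923670749252))
side blk (273, array([0.473 , 0.0373, 0.0429]), (474.1529541015625, 35.73483657836914, 40.01448059082031), np.float64(0.042974458838060385))
```

View pics/arm_side.png

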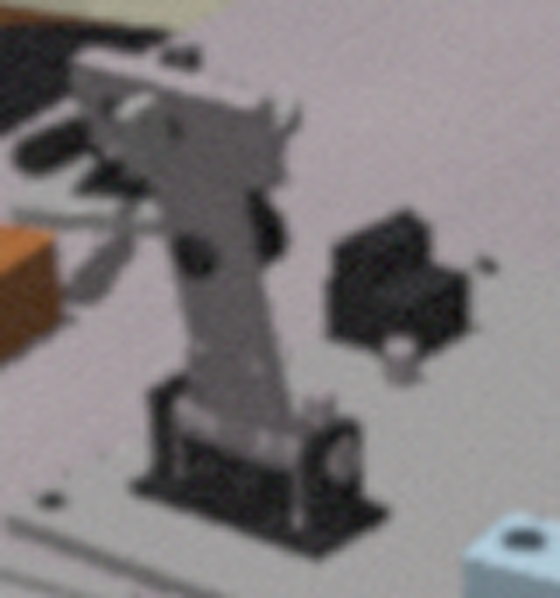

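View pics/arm_top.png

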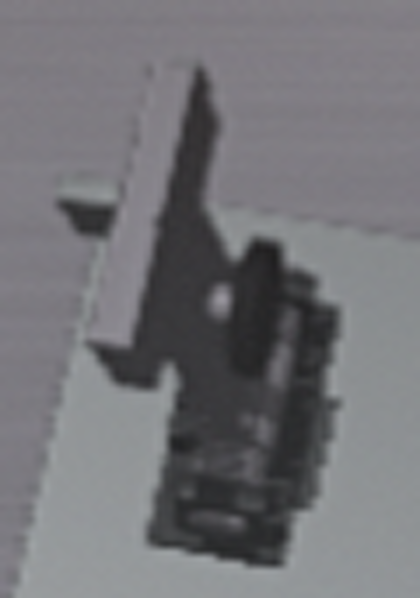

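```bash
cat > m3.py <<'E'
from h import *
f=dict(np.load('top.npz')); W=world(f)
c0=np.array([.5440,-.0765]);O=np.array([.5612,-.0798])
def edges(yaw,O):
    R=np.array([[np.cos(yaw),-np.sin(yaw)],[np.sin(yaw),np.cos(yaw)]])
    L=(W[...,:2]-O)@R
    return L,R
yaw=np.radians(-10.9)
L,R=edges(yaw,O)
ok=(np.abs(W[...,2]-.0125)<.004)
xs,ys=L[...,0],L[...,1]
for nm,t,s,rng in (('x-',ys,xs,None),('x+',ys,xs,None),('y-',xs,ys,None),('y+',xs,ys,None)):
    pts=[]
    lo,hi=(-.14,.14) if nm[0]=='x' else (-.15,.11)
    for b in np.arange(lo,hi,.006):
        m=ok&(np.abs(t-b)<.003)&(np.abs(s)<.175)&np.isfinite(s)
        if m.sum()<5: continue
        v=s[m].min() if nm[1]=='-' else s[m].max()
        pts.append((b,v))
    pts=np.array(pts); med=np.median(pts[:,1]); k=np.abs(pts[:,1]-med)<.004
    p=np.polyfit(pts[k,0],pts[k,1],1); print(nm,k.sum(),'slope deg',np.degrees(p[0]),'at0',p[1]*1000)
# head/thumb points in fixture coordinates
m=(W[...,2]>.12)&(L[...,0]>-.02)&(L[...,0]<.12)&(L[...,1]>.07)&(L[...,1]<.2)
for u in range(285,330,1):
    pass
P=np.c_[L[m],W[m][:,2]]*1000
vv,uu=np.where(m)
top=P[:,2]>205
print('top edge',P[top].min(0),P[top].max(0),np.median(P[top],0))
th=(P[:,1]>136)
for q,a,b in sorted(zip(P[th].round().tolist(),uu[th],vv[th])): print(q,a,b)
E
python3 m3.py
```

```text
x- 47 slope deg 0.06376369015535113 at0 -160.04673643302047
x+ 37 slope deg 0.28904270152634204 at0 124.03079031511946
y- 44 slope deg 0.17951588775337365 at0 -153.79494490262474
y+ 43 slope deg 0.17338996977120544 at0 154.29434624968803
top edge [  2.36819804 117.21682402 205.03438628] [ 91.90562544 148.99179075 226.46162951] [ 44.86027487 125.11995448 221.79180908]
[44.0, 137.0, 204.0] 299 129
[44.0, 139.0, 193.0] 298 131
[44.0, 141.0, 207.0] 297 128
[44.0, 144.0, 206.0] 295 128
[45.0, 137.0, 207.0] 299 128
[45.0, 137.0, 213.0] 299 127
[45.0, 137.0, 216.0] 299 126
[45.0, 138.0, 192.0] 299 131
[45.0, 138.0, 196.0] 299 130
[45.0, 139.0, 196.0] 298 130
[45.0, 139.0, 200.0] 298 129
[45.0, 139.0, 208.0] 298 128
[45.0, 139.0, 212.0] 298 127
[45.0, 139.0, 215.0] 298 126
[45.0, 141.0, 195.0] 297 130
[45.0, 141.0, 211.0] 297 127
[45.0, 141.0, 216.0] 297 126
[45.0, 142.0, 188.0] 297 131
[45.0, 143.0, 189.0] 296 131
[45.0, 143.0, 194.0] 296 130
[45.0, 143.0, 199.0] 296 129
[45.0, 143.0, 203.0] 296 128
[45.0, 143.0, 210.0] 296 127
[45.0, 143.0, 213.0] 296 126
[45.0, 144.0, 209.0] 295 127
[45.0
[... 338 characters left out ...]
 125
[47.0, 143.0, 213.0] 296 125
[47.0, 145.0, 214.0] 295 125
[47.0, 146.0, 213.0] 294 125
[48.0, 136.0, 215.0] 300 125
[48.0, 138.0, 213.0] 299 125
[48.0, 145.0, 215.0] 295 124
[48.0, 147.0, 213.0] 294 124
[48.0, 148.0, 214.0] 293 124
[49.0, 138.0, 216.0] 299 124
[49.0, 140.0, 215.0] 298 124
[49.0, 141.0, 215.0] 297 124
[49.0, 143.0, 214.0] 296 124
[49.0, 147.0, 215.0] 294 123
[50.0, 136.0, 215.0] 300 124
[50.0, 144.0, 215.0] 296 123
[50.0, 149.0, 213.0] 293 123
[51.0, 136.0, 218.0] 300 123
[51.0, 138.0, 216.0] 299 123
[51.0, 140.0, 215.0] 298 123
[51.0, 142.0, 215.0] 297 123
[51.0, 145.0, 213.0] 295 123
[52.0, 144.0, 214.0] 296 122
[52.0, 146.0, 215.0] 295 122
[52.0, 148.0, 213.0] 294 122
```

>>> play_rows(rows=[[1,[-0.339,-0.412,0.0],-59.7],[1,[-0.339,-0.412,0.0],-59.7],[1,[-0.339,-0.412,0.0],-59.7],[1,[-0.339,-0.412,0.0],-59.7],[1,[-0.339,-0.412,0.0],-59.7],[1,[-0.339,-0.412,0.0],-59.7],[1,[-0.339,-0.412,0.0],-59.7],[1,[-0.339,-0.412,0.0],-59.7]])

```text
clock: 0.77
position: [0.3554, -0.2318, 0.4047]
ee_rot: [-0.0, 0.994, -0.113, 0.0]
wrist_force: [0.5, -0.9, -0.2]
grip_width: 0.0931
```

```bash
cat >> h.py <<'E'
O=np.array([.5612,-.0798]); YAW=np.radians(-10.9)
RF=np.array([[np.cos(YAW),-np.sin(YAW)],[np.sin(YAW),np.cos(YAW)]])
def fx(p): return (np.asarray(p)[:2]-O)@RF
def to(x,y,ztip):
    """shift in tool axes (mm) to put fingertips at fixture x,y (mm), world z (mm)"""
    from scipy.spatial.transform import Rotation as Ro
    s=telemetry.observe(); q=s['ee_rot']; R=Ro.from_quat([q[1],q[2],q[3],q[0]]).as_matrix()
    t=np.r_[O+RF@(np.array([x,y])/1000),ztip/1000+.186]
    d=R.T@(t-s['position']); yaw=np.arctan2(R[1,0],R[0,0])
    print('t',round(s['clock'],2),'shift mm',(d*1000).round(1),'turn',round(np.degrees(yaw-YAW),2),'axis z',R[:,2].round(4))
    st()
def st():
    s=telemetry.observe(); F=s['wrist_force'].copy(); 
    print('tip fix',(fx(s['position'])*1000).round(1),'z',round((s['position'][2]-.186)*1000,1),'F fix',np.r_[F[:2]@RF,F[2]].round(1),'grip',round(s['grip_width']*1000,1),'t',round(s['clock'],2))
E
python3 -c "
from h import *
to(-104.5,-2.5,219)"
```

```text
t 0.77 shift mm [  61.9 -188.1   -0.3] turn -2.11 axis z [ 0.  0. -1.]
tip fix [-173.3 -188.2] z 218.7 F fix [ 0.7 -0.8 -0.2] grip 93.1 t 0.77
```

>>> play_rows(rows=[[1,[0.06,-0.175,0.0],-1.0],[1,[0.06,-0.175,0.0],-1.0],[1,[0.06,-0.175,0.0],-1.0],[1,[0.06,-0.175,0.0],-1.0],[1,[0.06,-0.175,0.0],-1.0],[1,[0.06,-0.175,0.0],-1.0],[1,[0.06,-0.175,0.0],-1.0]])

```text
clock: 1.35
position: [0.4538, -0.0767, 0.4044]
ee_rot: [0.0, 0.994, -0.106, -0.0]
wrist_force: [0.2, 0.0, -0.5]
grip_width: 0.0929
```

```bash
python3 -c "
from h import *
to(-104.5,-2.5,60)"
```

```text
t 1.35 shift mm [  1.3 -14.9 158.4] turn -1.32 axis z [-8.e-04  1.e-04 -1.e+00]
tip fix [-106.   -17.3] z 218.4 F fix [ 0.2  0.1 -0.5] grip 92.9 t 1.35
```

>>> play_rows(rows=[[1,[0.0015,-0.0145,0.12],-1.3],[1,[0.0015,-0.0145,0.12],-1.3],[1,[0.0015,-0.0145,0.12],-1.3],[1,[0.0015,-0.0145,0.12],-1.3],[1,[0.0015,-0.0145,0.12],-1.3],[1,[0.0015,-0.0145,0.12],-1.3]])

```text
clock: 1.85
position: [0.4587, -0.0644, 0.2866]
ee_rot: [0.0, 0.995, -0.097, 0.001]
wrist_force: [0.4, -0.5, 0.5]
grip_width: 0.0926
```

```bash
python3 -c "
from h import *
to(-104.5,-2.5,16)
f=grab('side'); cv2.imwrite('pics/s1.png',cv2.resize(f['frame'][60:285,220:520],None,fx=2.6,fy=2.6))"
```

```text
t 1.85 shift mm [-1.1 -1.8 84.6] turn -0.2 axis z [ 1.8e-03 -5.0e-04 -1.0e+00]
tip fix [-103.5   -4.3] z 100.6 F fix [ 0.5 -0.4  0.5] grip 92.6 t 1.85
```

View pics/s1.png

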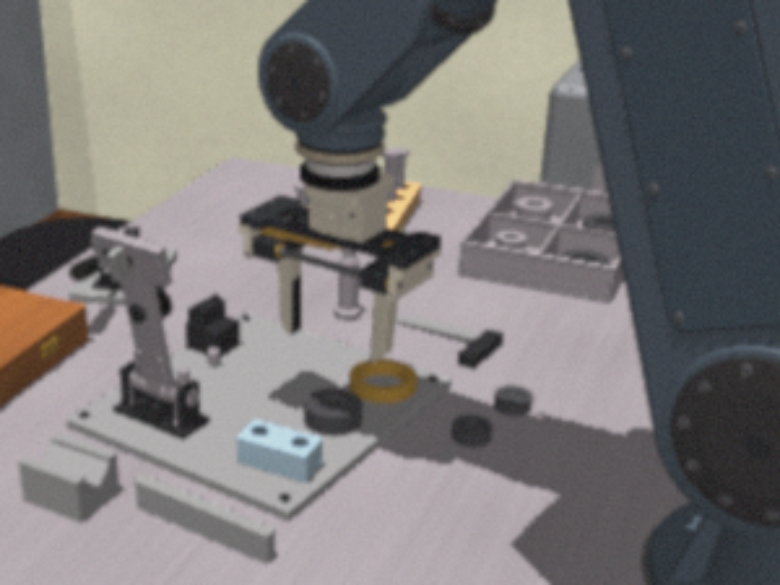

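The fingers (px ~290,300 and ~385,320 in the crop) straddle the die along fixture x, clear of ring and block. Of the three look-alikes (top view 351,236 on the plate at 60 mm; 373,299 and 410,310 on the counter at ~40 mm), the die is the largest, the one on the plate.

>>> play_rows(rows=[[1,[-0.001,-0.002,0.04],-0.2],[1,[-0.001,-0.002,0.06],-0.2],[1,[-0.001,-0.002,0.075],-0.2],[1,[-0.001,-0.002,0.083],-0.2],[1,[-0.001,-0.002,0.083],-0.2],[1,[-0.001,-0.002,0.083],-0.2]])

```text
clock: 2.4
position: [0.4583, -0.0617, 0.2031]
ee_rot: [0.0, 0.996, -0.095, 0.001]
wrist_force: [-0.5, 0.2, 0.0]
grip_width: 0.093
```

```bash
python3 -c "
from h import *
to(-104.5,-2.5,16)
f=grab('side'); cv2.imwrite('pics/s2.png',cv2.resize(f['frame'][160:285,280:440],None,fx=4.5,fy=4.5))"
```

```text
t 2.4 shift mm [0.  0.8 1.1] turn 0.04 axis z [ 1.8e-03 -5.0e-04 -1.0e+00]
tip fix [-104.5   -1.7] z 17.1 F fix [-0.6  0.1  0. ] grip 93.0 t 2.4
```

View pics/s2.png

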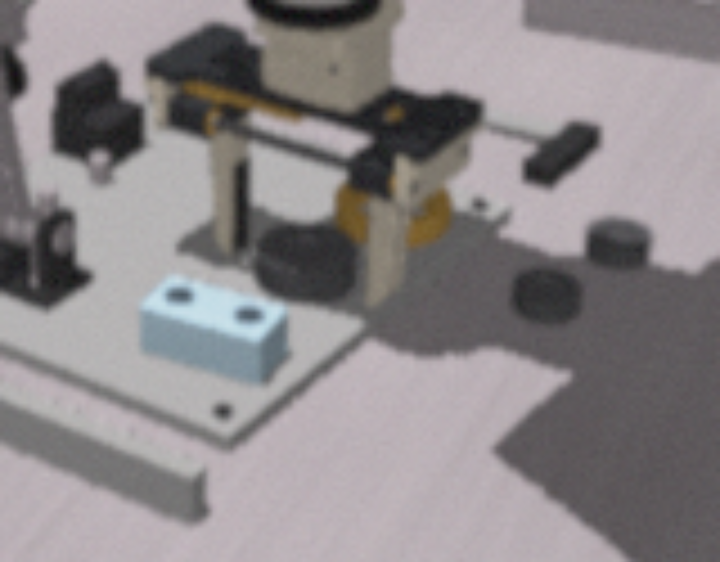

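Both fingers stand either side of the die (crop ~305,260), free of the ring and plate. I'll close now.

>>> play_rows(rows=[[0.3,[0,0.0008,0],0],[0.1,[0,0.0008,0],0],[-0.2,[0,0.0008,0],0],[-0.5,[0,0.0008,0],0],[-0.5,[0,0.0008,0],0],[-0.5,[0,0.0008,0],0],[-0.5,[0,0.0008,0],0],[-0.5,[0,0.0008,0],0]])

```text
clock: 3.12
position: [0.4579, -0.0622, 0.2019]
ee_rot: [0.0, 0.996, -0.095, 0.001]
wrist_force: [3.4, -0.7, -0.1]
grip_width: 0.059
```

```bash
python3 -c "
from h import *
to(35,0,17)"
```

```text
t 3.12 shift mm [139.8  -2.1  -0.9] turn 0.05 axis z [ 1.1e-03 -2.0e-04 -1.0e+00]
tip fix [-104.8   -2.3] z 15.9 F fix [ 3.5 -0.1 -0.1] grip 59.0 t 3.12
```

>>> play_rows(rows=[[-0.5,[0.005,0,-0.0005],0],[-0.5,[0.015,0,-0.0005],0],[-0.5,[0.03,-0.0005,-0.0005],0],[-0.5,[0.045,-0.001,-0.0005],0],[-0.5,[0.06,-0.001,-0.0005],0],[-0.5,[0.075,-0.0015,-0.0005],0],[-0.5,[0.085,-0.002,-0.0005],0],[-0.5,[0.085,-0.002,-0.0005],0]])

```text
clock: 3.78
position: [0.542, -0.0762, 0.2018]
ee_rot: [-0.0, 0.996, -0.095, -0.001]
wrist_force: [2.9, 0.2, -1.2]
grip_width: 0.0593
```

```bash
python3 -c "
from h import *
to(35,0,17)"
```

```text
t 3.78 shift mm [54.5 -0.1 -1.3] turn 0.05 axis z [-1.4e-03  4.0e-04 -1.0e+00]
tip fix [-19.5  -0.1] z 15.8 F fix [ 2.8  0.7 -1.2] grip 59.3 t 3.78
```

>>> play_rows(rows=[[-0.5,[0.005,0,0],0],[-0.5,[0.015,0,0],0],[-0.5,[0.027,0,0],0],[-0.5,[0.039,0,0],0],[-0.5,[0.049,0,0],0],[-0.5,[0.055,0,0],0],[-0.5,[0.055,0,0],0],[-0.5,[0.055,0,0],0]])

```text
clock: 4.45
position: [0.5948, -0.0864, 0.2018]
ee_rot: [-0.0, 0.996, -0.095, -0.001]
wrist_force: [-2.2, 0.1, -1.0]
grip_width: 0.0593
```

```bash
python3 -c "
from h import *
to(45,0,17)
f=grab('top'); cv2.imwrite('pics/t2.png',cv2.resize(f['frame'][95:290,260:450],None,fx=3.6,fy=3))
f=grab('side'); cv2.imwrite('pics/s3.png',cv2.resize(f['frame'][140:260,240:400],None,fx=4.5,fy=4.5))"
```

```text
t 4.45 shift mm [10.7 -0.1 -1.2] turn 0.05 axis z [-1.8e-03  4.0e-04 -1.0e+00]
tip fix [34.3 -0.1] z 15.8 F fix [-2.2 -0.3 -1. ] grip 59.3 t 4.45
```

View pics/s3.png

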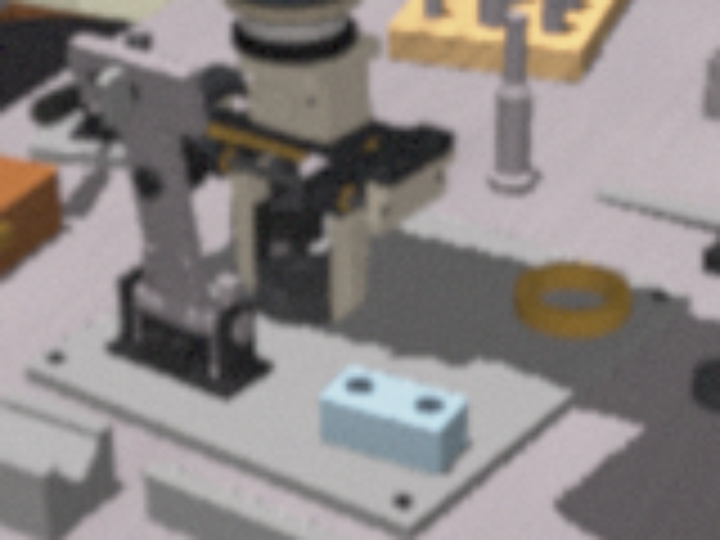

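View pics/t2.png

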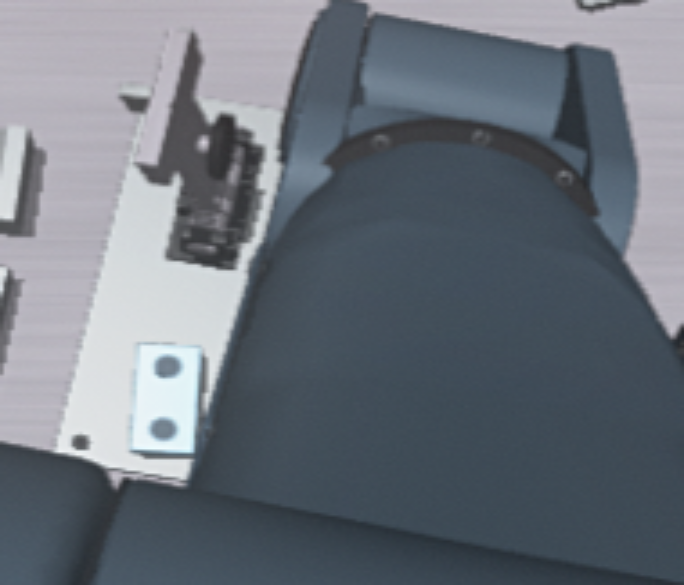

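>>> play_rows(rows=[[-0.5,[0.003,0,0],0],[-0.5,[0.006,0,0],0],[-0.5,[0.008,0,0],0],[-0.5,[0.009,0,0],0],[-0.5,[0.0095,0,0],0],[-0.5,[0.0095,0,0],0]])

```text
clock: 5.05
position: [0.6039, -0.0881, 0.2017]
ee_rot: [-0.0, 0.996, -0.094, -0.002]
wrist_force: [-6.7, 1.9, 0.8]
grip_width: 0.0595
```

```bash
python3 -c "
from h import *
to(45,0,17)"
```

```text
t 5.05 shift mm [ 1.5 -0.1 -1.3] turn 0.06 axis z [-3.2e-03  7.0e-04 -1.0e+00]
tip fix [43.5 -0.1] z 15.7 F fix [-7.   0.6  0.8] grip 59.5 t 5.05
```

>>> play_rows(rows=[[-0.5,[0.0005,0,0],0],[-0.5,[0.001,0,0],0],[-0.5,[0.0015,0,0],0],[-0.5,[0.0015,0,0],0]])

```text
clock: 5.38
position: [0.6054, -0.0884, 0.2017]
ee_rot: [-0.0, 0.996, -0.095, -0.002]
wrist_force: [-5.8, 1.1, 2.1]
grip_width: 0.0594
```

```bash
python3 -c "
from h import *
st()"
```

```text
tip fix [45.  -0.1] z 15.7 F fix [-5.9  0.   2.1] grip 59.4 t 5.38
```

>>> play_rows(rows=[[-0.5,[0.0005,0,0],0],[-0.5,[0.001,0,0],0],[-0.5,[0.0015,0,0],0],[-0.5,[0.0015,0,0],0]])

```text
clock: 5.72
position: [0.6065, -0.0886, 0.2017]
ee_rot: [-0.0, 0.996, -0.094, -0.002]
wrist_force: [-9.5, 1.7, 3.2]
grip_width: 0.0594
```

```bash
python3 -c "
from h import *
st()"
```

```text
tip fix [46.2 -0.1] z 15.7 F fix [-9.6 -0.1  3.2] grip 59.4 t 5.72
```

>>> play_rows(rows=[[-0.5,[0.0005,0,0],0],[-0.5,[0.001,0,0],0],[-0.5,[0.0015,0,0],0],[-0.5,[0.0015,0,0],0]])

```text
clock: 6.05
position: [0.6073, -0.0887, 0.2016]
ee_rot: [-0.0, 0.996, -0.094, -0.004]
wrist_force: [-15.7, 2.6, 8.4]
grip_width: 0.0594
```

```bash
python3 -c "
from h import *
st()"
```

```text
tip fix [46.9 -0. ] z 15.6 F fix [-15.9  -0.4   8.4] grip 59.4 t 6.05
```

>>> play_rows(rows=[[-0.5,[0.0005,0,0],0],[-0.5,[0.001,0,0],0],[-0.5,[0.0015,0,0],0],[-0.5,[0.0015,0,0],0]])

```text
clock: 6.38
position: [0.608, -0.0888, 0.2016]
ee_rot: [-0.001, 0.996, -0.095, -0.006]
wrist_force: [-23.5, 5.6, 15.8]
grip_width: 0.0595
```

```bash
python3 -c "
from h import *
st()"
```

```text
tip fix [47.6 -0. ] z 15.6 F fix [-24.2   1.1  15.8] grip 59.5 t 6.38
```

>>> play_rows(rows=[[0.5,[0,0,0],0],[0.5,[0,0,0],0],[0.5,[0,0,0],0],[0.5,[0,0,0],0]])

```text
clock: 6.72
position: [0.6106, -0.0894, 0.2021]
ee_rot: [-0.0, 0.996, -0.095, 0.0]
wrist_force: [-2.2, 2.0, -0.8]
grip_width: 0.0692
```

```bash
python3 -c "
from h import *
st()"
```

```text
tip fix [50.3 -0.1] z 16.1 F fix [-2.5  1.6 -0.8] grip 69.2 t 6.72
```

>>> play_rows(rows=[[0.5,[0.001,0,0],0],[0.5,[0.002,0,0],0],[0.5,[0.003,0,0],0],[0.5,[0.004,0,0],0],[0.5,[0.004,0,0],0]])

```text
clock: 7.13
position: [0.6128, -0.0897, 0.2017]
ee_rot: [-0.001, 0.996, -0.094, -0.005]
wrist_force: [-18.1, 4.7, 11.7]
grip_width: 0.07
```

```bash
python3 -c "
from h import *
st()"
```

```text
tip fix [52.5 -0. ] z 15.7 F fix [-18.7   1.2  11.7] grip 70.0 t 7.13
```

>>> play_rows(rows=[[0.9,[-0.004,0,0],0],[0.9,[-0.004,0,0],0],[0.9,[-0.004,0,0],0],[0.9,[-0.004,0,-0.03],0],[0.9,[-0.004,0,-0.07],0],[0.9,[-0.004,0,-0.11],0],[0.9,[-0.004,0,-0.15],0],[0.9,[-0.004,0,-0.19],0]])

```text
clock: 7.8
position: [0.6107, -0.0895, 0.3946]
ee_rot: [0.0, 0.996, -0.095, 0.001]
wrist_force: [0.6, -0.3, -1.4]
grip_width: 0.0885
```

>>> play_rows(rows=[[-0.3,[-0.08,0,-0.042],0],[-0.3,[-0.08,0,-0.042],0],[-0.3,[-0.08,0,-0.042],0],[-0.3,[-0.08,0,-0.042],0],[-0.3,[-0.08,0,-0.042],0]])

```text
clock: 8.22
position: [0.5326, -0.0745, 0.4345]
ee_rot: [0.0, 0.996, -0.095, 0.001]
wrist_force: [0.8, -0.1, -0.3]
grip_width: 0.0598
```

```bash
cat > look.py <<'E'
from h import *
import sys
n=sys.argv[1]
st()
f=grab('top'); cv2.imwrite('pics/t_%s.png'%n,cv2.resize(f['frame'][95:290,260:450],None,fx=3.6,fy=3))
f=grab('side'); cv2.imwrite('pics/s_%s.png'%n,cv2.resize(f['frame'][120:260,240:410],None,fx=4.5,fy=4))
E
python3 look.py a; python3 - <<'E'
from h import *
g=dict(np.load('side.npz'));V=world(g); f=dict(np.load('top.npz'));W=world(f)
for X in(V,W):
    L=(X[...,:2]-O)@RF*1000
    m=(X[...,2]>.029)&(X[...,2]<.040)&(np.hypot(L[...,0]-45,L[...,1])<36)&((L[...,0]<60))
    p=L[m]
    if len(p)>10: print(len(p),p.min(0),p.max(0),p.mean(0),cv2.minEnclosingCircle(p.astype(np.float32)))
E
```

```text
tip fix [-29.1  -0.2] z 248.5 F fix [ 0.8  0.1 -0.3] grip 59.8 t 8.22
142 [ 14.19956631 -31.27709891] [59.97908334 31.99298656] [38.25644145  3.60647111] ((42.40504837036133, 0.3579435348510742), 33.41484451293945)
```

View pics/s_a.png

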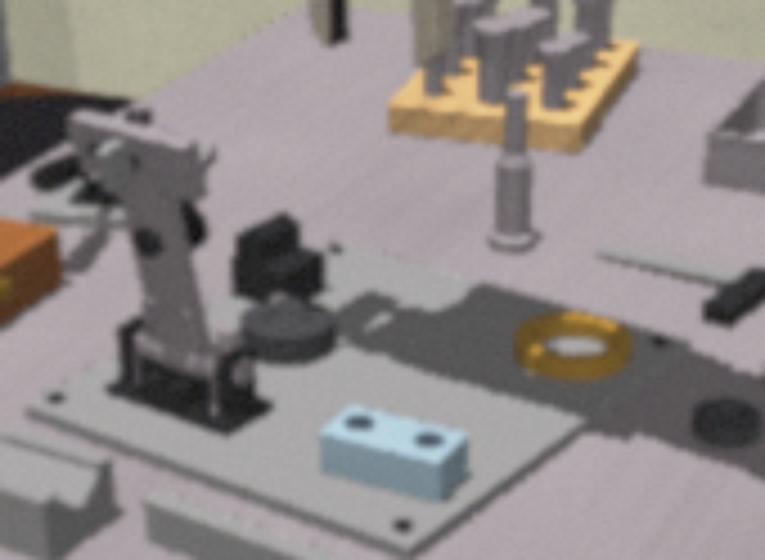

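View pics/t_a.png

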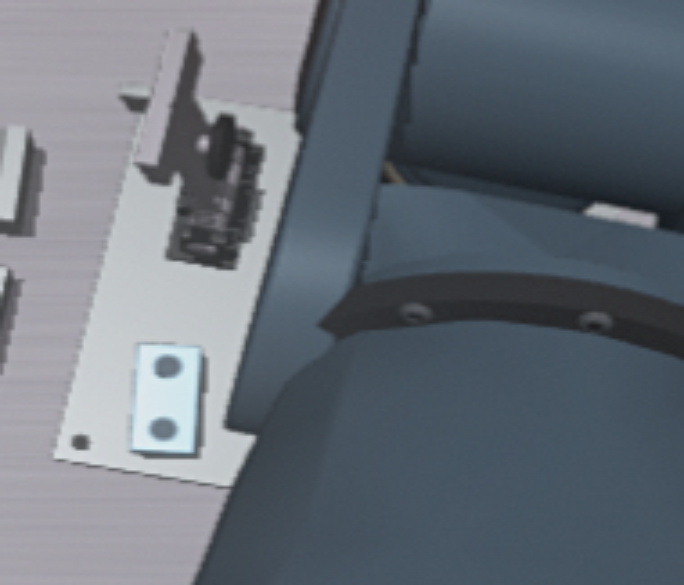

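>>> play_rows(rows=[[-0.3,[0.078,-0.144,0],0],[-0.3,[0.078,-0.144,0],0],[-0.3,[0.078,-0.144,0],0],[-0.3,[0.078,-0.144,0],0],[-0.3,[0.078,-0.144,0],0],[-0.3,[0.078,-0.144,0],0]])

```text
clock: 8.82
position: [0.6372, 0.0538, 0.4319]
ee_rot: [0.0, 0.996, -0.093, -0.001]
wrist_force: [-0.4, -0.7, 0.4]
grip_width: 0.0325
```

```bash
python3 look.py b; python3 -c "
from h import *
to(49,144,196)"
```

```text
tip fix [ 49.4 145.5] z 245.9 F fix [-0.3 -0.7  0.4] grip 32.5 t 8.82
t 8.92 shift mm [ 0.5 -0.5 51. ] turn 0.05 axis z [-1.8e-03 -2.0e-04 -1.0e+00]
tip fix [ 48.6 143.5] z 247.0 F fix [-0.3 -0.1  1.1] grip 32.7 t 8.92
```

View pics/s_b.png

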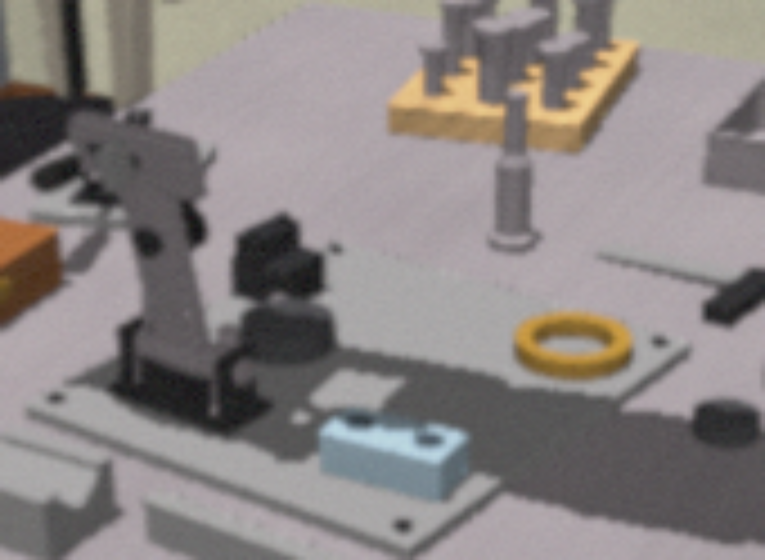

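>>> play_rows(rows=[[-0.3,[0.0005,-0.0005,0.015],0],[-0.3,[0.0005,-0.0005,0.03],0],[-0.3,[0.0005,-0.0005,0.043],0],[-0.3,[0.0005,-0.0005,0.051],0],[-0.3,[0.0005,-0.0005,0.051],0],[-0.3,[0.0005,-0.0005,0.051],0]])

```text
clock: 9.42
position: [0.6364, 0.0521, 0.3834]
ee_rot: [0.0, 0.995, -0.095, -0.0]
wrist_force: [-1.0, 0.1, 0.6]
grip_width: 0.0329
```

```bash
python3 look.py c; python3 -c "
from h import *
g=dict(np.load('side.npz')); cv2.imwrite('pics/s_c2.png',cv2.resize(g['frame'][90:210,220:340],None,fx=5,fy=5,interpolation=cv2.INTER_CUBIC))"
```

```text
tip fix [ 48.9 143.7] z 197.4 F fix [-1.  -0.1  0.6] grip 32.9 t 9.42
```

View pics/s_c2.png

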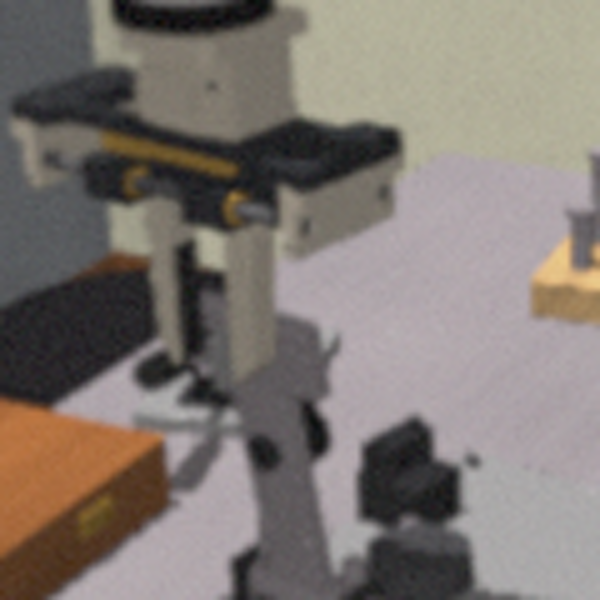

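>>> play_rows(rows=[[-0.85,[0,0,0],0],[-0.85,[0,0,0],0],[-0.85,[0,0,0],0],[-0.85,[0,0,0],0],[-0.85,[0,0,0],0],[-0.85,[0,0,0],0]])

```text
clock: 10.02
position: [0.6365, 0.0528, 0.3834]
ee_rot: [-0.0, 0.996, -0.095, 0.0]
wrist_force: [0.8, -0.1, 0.6]
grip_width: 0.008
```

```bash
python3 -c "
from h import *
st()"
```

```text
tip fix [ 48.9 144.4] z 197.4 F fix [0.8 0.  0.6] grip 8.0 t 10.02
```

>>> play_rows(rows=[[-0.85,[-0.001,0,0],0],[-0.85,[-0.002,0,0],0],[-0.85,[-0.003,0,0],0],[-0.85,[-0.004,0,0],0],[-0.85,[-0.004,0,0],0]])

```text
clock: 10.43
position: [0.6326, 0.0534, 0.3834]
ee_rot: [0.0, 0.996, -0.095, 0.001]
wrist_force: [4.4, -1.4, -0.3]
grip_width: 0.0073
```

```bash
python3 -c "
from h import *
st()"
```

```text
tip fix [ 44.9 144.3] z 197.4 F fix [ 4.6 -0.6 -0.3] grip 7.3 t 10.43
```

>>> play_rows(rows=[[-0.85,[-0.0005,0,0],0],[-0.85,[-0.001,0,0],0],[-0.85,[-0.0015,0,0],0],[-0.85,[-0.0015,0,0],0]])

```text
clock: 10.77
position: [0.6318, 0.0535, 0.3835]
ee_rot: [0.0, 0.996, -0.095, 0.002]
wrist_force: [11.7, -1.4, -4.1]
grip_width: 0.0078
```

```bash
python3 -c "
from h import *
st()"
```

```text
tip fix [ 44.1 144.2] z 197.5 F fix [11.7  0.8 -4.1] grip 7.8 t 10.77
```

>>> play_rows(rows=[[-0.3,[0.0015,0,0],0],[-0.3,[0.0015,0,0],0],[-0.3,[0.0015,0,0],0],[-0.3,[0.0015,-0.005,-0.02],0],[-0.3,[0.0015,-0.005,-0.05],0],[-0.3,[0.0015,-0.005,-0.05],0]])

```text
clock: 11.27
position: [0.6337, 0.0587, 0.4385]
ee_rot: [-0.0, 0.996, -0.094, 0.003]
wrist_force: [1.1, -0.8, 0.7]
grip_width: 0.0325
```

>>> play_rows(rows=[[-1,[-0.03,-0.005,0],0],[-1,[-0.03,-0.005,0],0],[-1,[-0.03,-0.005,0],0],[-1,[-0.03,-0.005,0],0],[-1,[-0.03,-0.005,0],0]])

```text
clock: 11.68
position: [0.6053, 0.0688, 0.4331]
ee_rot: [0.0, 0.996, -0.095, 0.0]
wrist_force: [-0.6, 0.4, -0.2]
grip_width: 0.004
```

```bash
python3 look.py d; python3 -c "
from h import *
g=dict(np.load('side.npz')); cv2.imwrite('pics/s_d2.png',cv2.resize(g['frame'][90:210,220:340],None,fx=5,fy=5,interpolation=cv2.INTER_CUBIC))
f=dict(np.load('top.npz')); W=world(f); L=(W[...,:2]-O)@RF*1000
m=(W[...,2]>.18)&(W[...,2]<.222)&(L[...,1]>137)&(L[...,1]<151)&(L[...,0]>10)&(L[...,0]<85)
print(m.sum(), L[m].min(0) if m.any() else '',L[m].max(0) if m.any() else '')
to(15,152,201)
"
```

```text
tip fix [ 15.2 154.2] z 247.1 F fix [-0.6  0.2 -0.2] grip 4.0 t 11.68
0  
t 11.78 shift mm [-0.2  2.2 46. ] turn 0.03 axis z [-2.e-04 -0.e+00 -1.e+00]
tip fix [ 15.2 154.2] z 247.0 F fix [ 0.2 -0.2 -0.7] grip 0.9 t 11.78
```

View pics/s_d2.png

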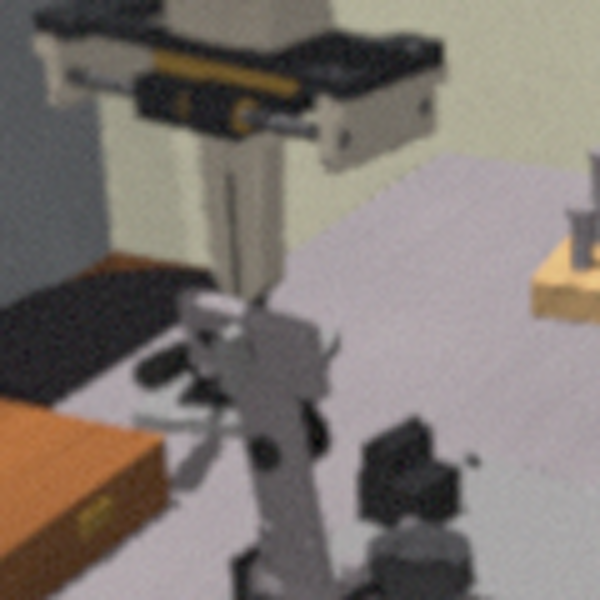

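View pics/t_d.png

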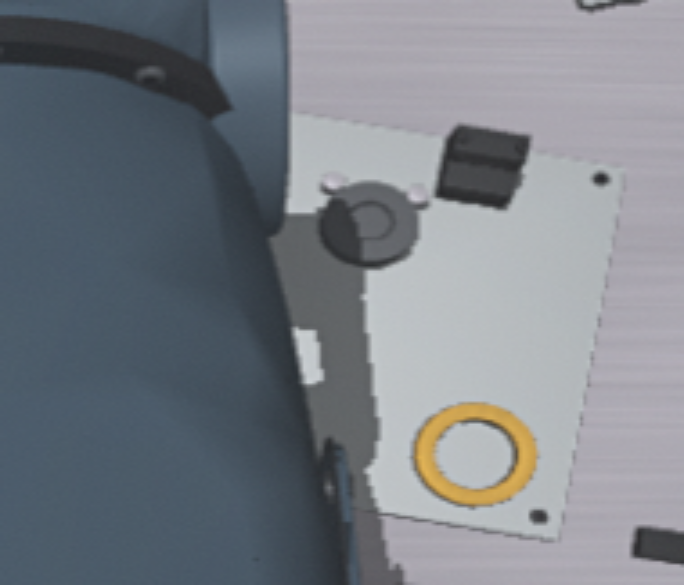

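```bash
python3 -c "
from h import *
f=dict(np.load('top.npz')); W=world(f); L=(W[...,:2]-O)@RF*1000
m=(W[...,2]>.0315)&(W[...,2]<.038)&(np.hypot(L[...,0]-45,L[...,1])<33)
print(m.sum(),cv2.minEnclosingCircle(L[m].astype(np.float32)),L[m].mean(0))
r=157
for th in [100,95,90,84,78,72,66,60,54,48,42,36,30,25,20,16,12,8,5,2,0]:
    t=np.radians(th); y=95-r*np.cos(t)+6*np.sin(t)+7.5; z=50+r*np.sin(t)+6*np.cos(t)
    print(th,round(y,1),round(z,1))
"
```

```text
483 ((44.607479095458984, -0.08347854763269424), 30.283971786499023) [44.40730527 -0.85253153]
100 135.7 203.6
95 122.2 205.9
90 108.5 207.0
84 92.1 206.8
78 75.7 204.8
72 59.7 201.2
66 44.1 195.9
60 29.2 189.0
54 15.1 180.5
48 1.9 170.7
42 -10.2 159.5
36 -21.0 147.1
30 -30.5 133.7
25 -37.3 121.8
20 -43.0 109.3
16 -46.8 99.0
12 -49.8 88.5
8 -52.1 77.8
5 -53.4 69.7
2 -54.2 61.5
0 -54.5 56.0
```

>>> play_rows(rows=[[-1,[0,0,0.02],0],[-1,[0,0.001,0.038],0],[-1,[0,0.002,0.044],0],[-1,[0,0.002,0.044],0],[-1,[0,0.008,0.044],0],[-1,[0,0.014,0.044],0],[-1,[0,0.02,0.043],0],[-1,[0,0.02,0.043],0]])

```text
clock: 12.45
position: [0.6012, 0.0484, 0.3915]
ee_rot: [-0.0, 0.995, -0.095, 0.001]
wrist_force: [2.1, 4.2, 2.0]
grip_width: 0.0002
```

```bash
python3 look.py e; python3 -c "
from h import *
g=dict(np.load('side.npz')); cv2.imwrite('pics/s_e2.png',cv2.resize(g['frame'][90:210,220:340],None,fx=5,fy=5,interpolation=cv2.INTER_CUBIC))"
```

```text
tip fix [ 15.  133.5] z 205.5 F fix [1.3 4.6 2. ] grip 0.2 t 12.45
```

View pics/s_e2.png

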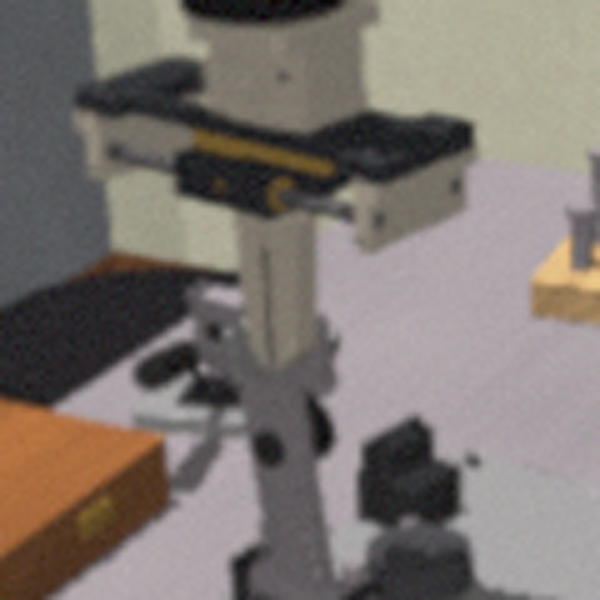

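>>> play_rows(rows=[[-1,[0,0.011,0],0],[-1,[0,0.025,-0.001],0],[-1,[0,0.041,-0.001],0],[-1,[0,0.058,0.001],0],[-1,[0,0.074,0.004],0],[-1,[0,0.089,0.0095],0],[-1,[0,0.104,0.0165],0],[-1,[0,0.104,0.0165],0]])

```text
clock: 13.22
position: [0.5811, -0.0546, 0.373]
ee_rot: [0.0, 0.995, -0.095, -0.001]
wrist_force: [0.1, 1.7, 4.3]
grip_width: 0.0005
```

```bash
python3 look.py f
```

```text
tip fix [14.8 28.5] z 187.0 F fix [-0.2  1.7  4.3] grip 0.5 t 13.22
```

View pics/s_f.png

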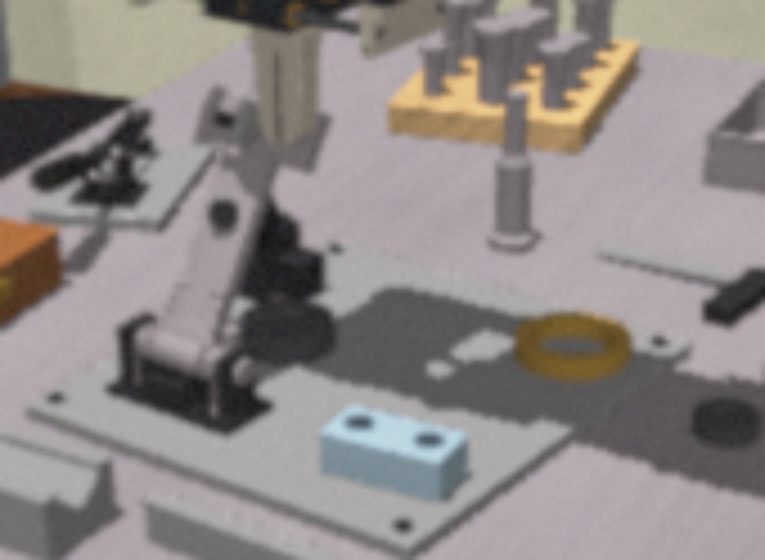

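>>> play_rows(rows=[[-1,[0,0.013,0.0065],0],[-1,[0,0.0265,0.016],0],[-1,[0,0.0385,0.0275],0],[-1,[0,0.0495,0.04],0],[-1,[0,0.059,0.053],0],[-1,[0,0.066,0.065],0],[-1,[0,0.0715,0.0775],0],[-1,[0,0.0753,0.088],0]])

```text
clock: 13.98
position: [0.5675, -0.1272, 0.2848]
ee_rot: [0.0, 0.996, -0.094, 0.0]
wrist_force: [1.6, 0.2, 4.9]
grip_width: 0.0009
```

```bash
python3 look.py g
```

```text
tip fix [ 15.1 -45.4] z 98.8 F fix [1.5 0.5 4.9] grip 0.9 t 13.98
```

View pics/s_g.png

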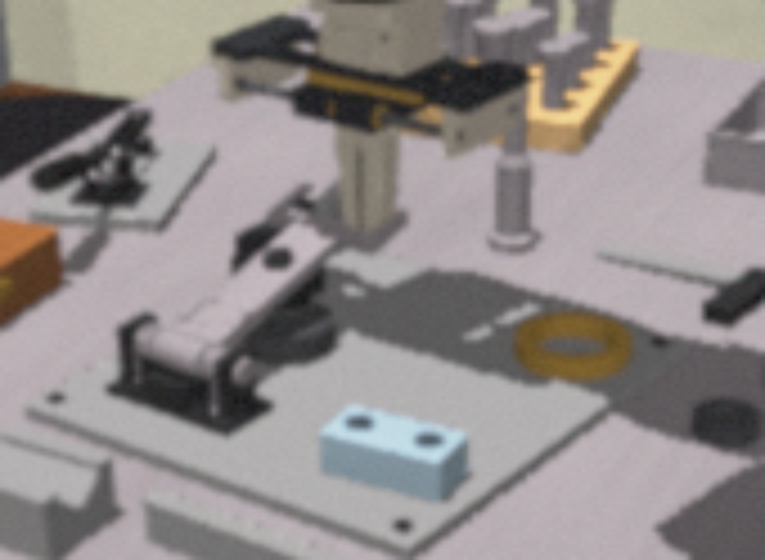

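>>> play_rows(rows=[[-1,[0,0.0045,0.01],0],[-1,[0,0.0067,0.02],0],[-1,[0,0.008,0.028],0],[-1,[0,0.0085,0.033],0],[-1,[0,0.0088,0.036],0],[-1,[0,0.0088,0.0375],0],[-1,[0,0.0088,0.0375],0]])

```text
clock: 14.67
position: [0.566, -0.1354, 0.2484]
ee_rot: [0.0, 0.996, -0.094, 0.0]
wrist_force: [0.9, -0.0, 7.9]
grip_width: 0.0007
```

```bash
python3 look.py h
```

```text
tip fix [ 15.2 -53.7] z 62.4 F fix [0.8 0.1 7.9] grip 0.7 t 14.67
```

View pics/s_h.png

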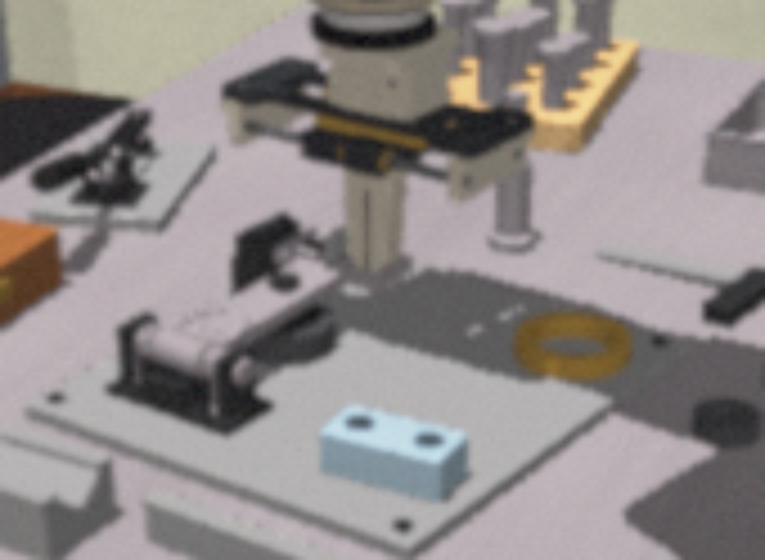

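>>> play_rows(rows=[[-1,[0,0,0.002],0],[-1,[0,0,0.004],0],[-1,[0,0,0.0055],0],[-1,[0,0,0.0065],0],[-1,[0,0,0.0065],0]])

```text
clock: 15.18
position: [0.5659, -0.1356, 0.2424]
ee_rot: [0.0, 0.996, -0.094, 0.0]
wrist_force: [-0.3, -0.4, 10.8]
grip_width: 0.0003
```

```bash
python3 -c "
from h import *
st()"
```

```text
tip fix [ 15.2 -53.9] z 56.4 F fix [-0.2 -0.4 10.8] grip 0.3 t 15.18
```

Close to rest (about 11 N expected); press until the force steps up on the rest.

>>> play_rows(rows=[[-1,[0,0,0.0005],0],[-1,[0,0,0.001],0],[-1,[0,0,0.0015],0],[-1,[0,0,0.0015],0]])

```text
clock: 15.52
position: [0.566, -0.1356, 0.2419]
ee_rot: [0.001, 0.996, -0.094, 0.001]
wrist_force: [-5.9, -0.2, 21.9]
grip_width: 0.0006
```

```bash
python3 -c "
from h import *
st()"
```

```text
tip fix [ 15.2 -53.9] z 55.9 F fix [-5.8 -1.3 21.9] grip 0.6 t 15.52
```

>>> play_rows(rows=[[-1,[0.002,0,0],0],[-1,[0.004,0,0],0],[-1,[0.006,0,0],0],[-1,[0.008,0,0],0],[-1,[0.01,0,0],0],[-1,[0.012,0,0],0],[-1,[0.012,0,0],0]])

```text
clock: 16.1
position: [0.5755, -0.1371, 0.2413]
ee_rot: [-0.001, 0.996, -0.094, -0.005]
wrist_force: [-25.3, 5.6, 35.9]
grip_width: 0.0008
```

```bash
python3 look.py i
```

```text
tip fix [ 24.9 -53.6] z 55.3 F fix [-25.9   0.7  35.9] grip 0.8 t 16.1
```

View pics/s_i.png

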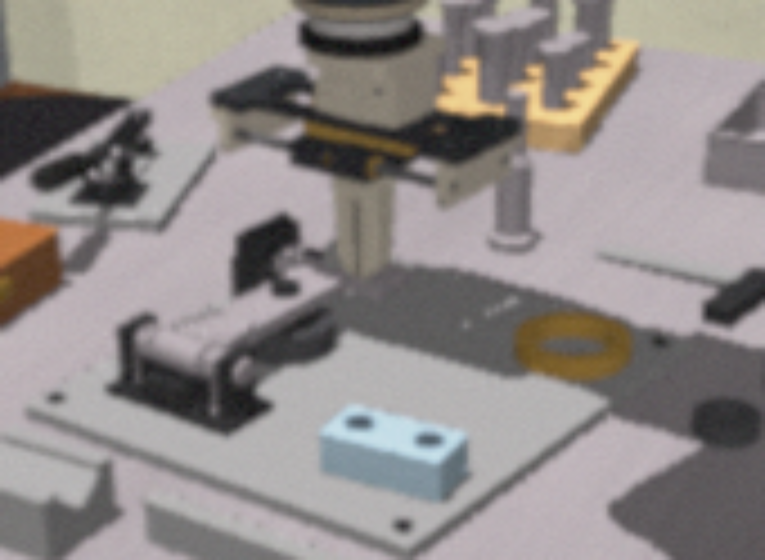

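>>> play_rows(rows=[[-1,[0,0,-0.0005],0],[-1,[0,0,-0.001],0],[-1,[0,0,-0.001],0]])

```text
clock: 16.45
position: [0.5757, -0.1371, 0.2418]
ee_rot: [-0.001, 0.996, -0.094, -0.004]
wrist_force: [-19.4, 5.2, 25.9]
grip_width: 0.0005
```

```bash
python3 -c "
from h import *
st()"
```

```text
tip fix [ 25.1 -53.5] z 55.8 F fix [-20.    1.4  25.9] grip 0.5 t 16.45
```

>>> play_rows(rows=[[-1,[0.001,0,-0.0003],0],[-1,[0.002,0,-0.0004],0],[-1,[0.004,0,-0.0005],0],[-1,[0.006,0,-0.0005],0],[-1,[0.006,0,-0.0005],0]])

```text
clock: 16.87
position: [0.5817, -0.1382, 0.2419]
ee_rot: [-0.001, 0.996, -0.094, -0.004]
wrist_force: [-17.7, 5.7, 23.1]
grip_width: 0.0004
```

```bash
python3 -c "
from h import *
st()"
```

```text
tip fix [ 31.2 -53.5] z 55.9 F fix [-18.5   2.3  23.1] grip 0.4 t 16.87
```

>>> play_rows(rows=[[-1,[0.002,0,0],0],[-1,[0.004,0,0],0],[-1,[0.006,0,0],0],[-1,[0.008,0,0],0],[-1,[0.01,0,0],0],[-1,[0.01,0,0],0]])

```text
clock: 17.37
position: [0.5916, -0.1401, 0.2419]
ee_rot: [-0.001, 0.996, -0.094, -0.004]
wrist_force: [-18.8, 4.5, 23.2]
grip_width: 0.0005
```

```bash
python3 look.py j
```

```text
tip fix [ 41.3 -53.5] z 55.9 F fix [-19.3   0.9  23.2] grip 0.5 t 17.37
```

View pics/s_j.png

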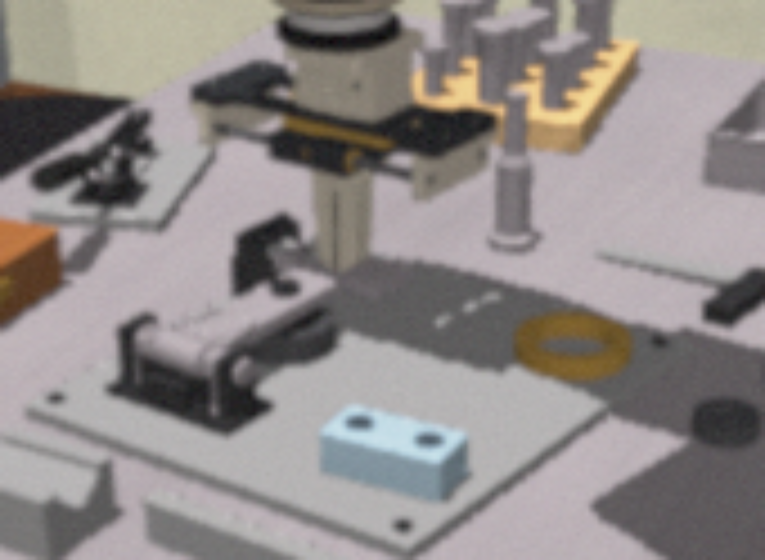

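>>> play_rows(rows=[[-1,[0.002,0,0],0],[-1,[0.004,0,0],0],[-1,[0.006,0,0],0],[-1,[0.006,0,0],0]])

```text
clock: 17.8
position: [0.5975, -0.1413, 0.2419]
ee_rot: [-0.001, 0.996, -0.094, -0.004]
wrist_force: [-18.7, 5.0, 22.6]
grip_width: 0.0004
```

```bash
python3 -c "
from h import *
st()"
```

```text
tip fix [ 47.3 -53.5] z 55.9 F fix [-19.3   1.3  22.6] grip 0.4 t 17.8
```

Not at the stop yet (force flat); tip flex must be taken up. I'll advance in 1 mm steps.

>>> play_rows(rows=[[-1,[0.001,0,0],0],[-1,[0.0015,0,0],0],[-1,[0.002,0,0],0],[-1,[0.002,0,0],0]])

```text
clock: 18.13
position: [0.5993, -0.1416, 0.2419]
ee_rot: [-0.001, 0.996, -0.094, -0.004]
wrist_force: [-19.3, 5.2, 24.0]
grip_width: 0.0005
```

```bash
python3 -c "
from h import *
st()"
```

```text
tip fix [ 49.1 -53.4] z 55.9 F fix [-19.9   1.4  24. ] grip 0.5 t 18.13
```

>>> play_rows(rows=[[-1,[0.001,0,0],0],[-1,[0.0015,0,0],0],[-1,[0.002,0,0],0],[-1,[0.002,0,0],0]])

```text
clock: 18.47
position: [0.6013, -0.142, 0.2419]
ee_rot: [-0.001, 0.996, -0.094, -0.004]
wrist_force: [-19.3, 6.0, 22.8]
grip_width: 0.0004
```

```bash
python3 -c "
from h import *
st()"
```

```text
tip fix [ 51.1 -53.5] z 55.9 F fix [-20.1   2.2  22.8] grip 0.4 t 18.47
```

```bash
python3 look.py k; python3 -c "
from h import *
g=dict(np.load('side.npz')); cv2.imwrite('pics/s_k2.png',cv2.resize(g['frame'][150:215,270:350],None,fx=9,fy=9,interpolation=cv2.INTER_CUBIC))
W=world(g); L=(W[...,:2]-O)@RF*1000
for v in range(160,200,1):
    r=[]
    for u in range(285,330):
        z=W[v,u,2]*1000
        if 58<z<76 and -80<L[v,u,1]<-38 and 10<L[v,u,0]<80: r.append((u,round(L[v,u,0]),round(L[v,u,1]),round(z)))
    if r: print(v,r)
"
```

```text
tip fix [ 51.1 -53.5] z 55.9 F fix [-20.1   2.2  22.8] grip 0.4 t 18.47
178 [(307, 72, -52, 72)]
179 [(306, 70, -44, 73), (307, 67, -46, 73), (319, 36, -61, 76)]
180 [(306, 69, -44, 70), (307, 67, -46, 70), (308, 61, -42, 73), (310, 53, -42, 75), (312, 49, -45, 75), (319, 38, -64, 71)]
181 [(306, 72, -47, 65), (307, 66, -45, 67), (308, 61, -43, 70), (309, 56, -41, 72), (310, 56, -46, 70), (311, 53, -46, 71), (312, 47, -43, 74), (313, 44, -44, 74), (314, 40, -44, 75), (316, 35, -46, 76), (317, 36, -52, 73), (318, 35, -56, 72), (319, 37, -63, 69)]
182 [(306, 71, -45, 63), (307, 67, -45, 64), (308, 63, -45, 65), (309, 59, -44, 67), (310, 54, -43, 68), (311, 53, -46, 68), (312, 47, -43, 70), (313, 44, -44, 71), (314, 39, -42, 73), (315, 37, -44, 73), (316, 32, -43, 75), (317, 35, -51, 71), (318, 36, -57, 68), (319, 35, -60, 67)]
183 [(306, 69, -44, 61), (307, 65, -43, 62), (308, 60, -42, 64), (309, 61, -47, 62), (310, 54, -42, 66), (311, 52, -45, 65), (312, 47, -43, 67), (313, 44, -44, 68), (314, 40, -43, 69), (315, 37, -45, 69), (316, 35, -46, 70), (317, 35, -51, 67), (318, 37, -58, 64)]
184 [(309, 59, -44, 60), (310, 54, -43, 62), (311, 53, -46, 61), (312, 48, -44, 63), (313, 44, -44, 64), (314, 41, -45, 65), (315, 35, -41, 68), (316, 36, -48, 65), (317, 37, -54, 63)]
185 [(310, 53, -41, 60), (311, 47, -38, 63), (312, 50, -47, 59), (313, 44, -44, 61), (314, 38, -41, 64), (315, 36, -43, 64)]
186 [(313, 44, -44, 58), (314, 40, -43, 60)]
```

View pics/s_k2.png

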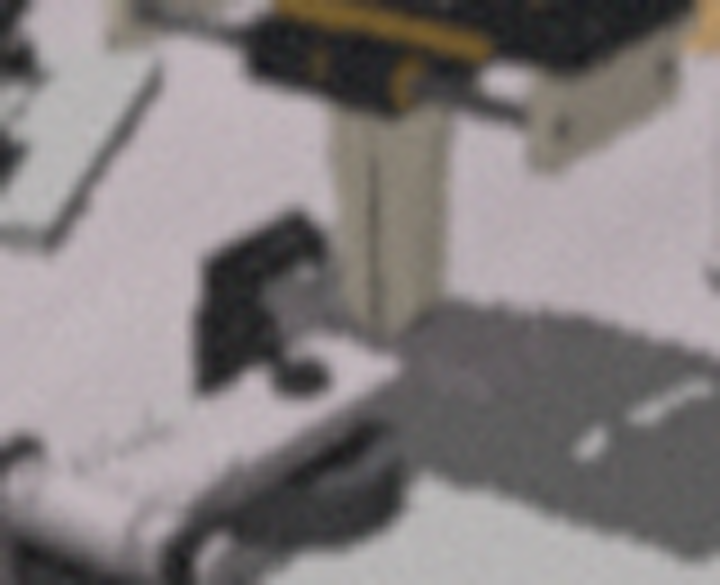

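View pics/t_k.png

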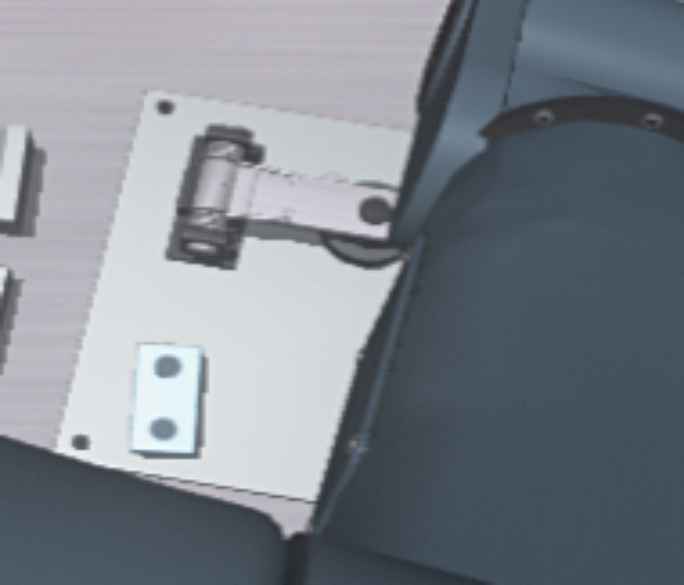

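>>> play_rows(rows=[[-1,[0.001,0,0],0],[-1,[0.0015,0,0],0],[-1,[0.002,0,0],0],[-1,[0.002,0,0],0]])

```text
clock: 18.9
position: [0.603, -0.1423, 0.2419]
ee_rot: [-0.001, 0.996, -0.094, -0.005]
wrist_force: [-21.5, 6.2, 23.8]
grip_width: 0.0003
```

```bash
python3 -c "
from h import *
st()"
```

```text
tip fix [ 52.9 -53.5] z 55.9 F fix [-22.2   2.   23.8] grip 0.3 t 18.9
```

>>> play_rows(rows=[[-1,[0.001,0,0],0],[-1,[0.0015,0,0],0],[-1,[0.002,0,0],0],[-1,[0.002,0,0],0]])

```text
clock: 19.23
position: [0.604, -0.1425, 0.2416]
ee_rot: [-0.001, 0.996, -0.094, -0.007]
wrist_force: [-30.1, 5.7, 30.4]
grip_width: 0.0004
```

```bash
python3 -c "
from h import *
st()"
```

```text
tip fix [ 53.9 -53.5] z 55.6 F fix [-30.7  -0.1  30.4] grip 0.4 t 19.23
```

>>> play_rows(rows=[[-1,[0.0005,0,-0.0005],0],[-1,[0.001,0,-0.001],0],[-1,[0.0015,0,-0.001],0],[-1,[0.0015,0,-0.001],0]])

```text
clock: 19.57
position: [0.6048, -0.1427, 0.2417]
ee_rot: [-0.001, 0.996, -0.094, -0.009]
wrist_force: [-34.3, 6.9, 26.5]
grip_width: 0.0005
```

```bash
python3 -c "
from h import *
st()"
```

```text
tip fix [ 54.7 -53.5] z 55.7 F fix [-35.    0.3  26.5] grip 0.5 t 19.57
```

>>> play_rows(rows=[[-1,[-0.003,0,-0.0005],0],[-1,[-0.006,0,-0.001],0],[-1,[-0.007,0,-0.002],0],[-1,[-0.008,0,-0.003],0],[-1,[-0.008,0,-0.004],0],[-1,[-0.008,0,-0.005],0],[-1,[-0.008,0,-0.006],0],[-1,[-0.008,0,-0.006],0]])

```text
clock: 20.23
position: [0.6006, -0.1421, 0.2488]
ee_rot: [0.0, 0.996, -0.095, -0.0]
wrist_force: [-0.4, 0.2, 0.0]
grip_width: 0.0005
```

```bash
python3 look.py l
```

```text
tip fix [ 50.5 -53.8] z 62.8 F fix [-0.4  0.1  0. ] grip 0.5 t 20.23
```

View pics/s_l.png

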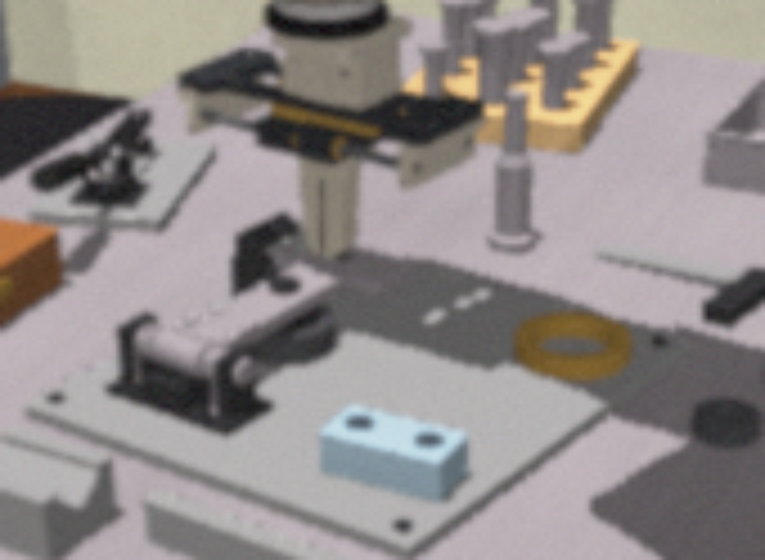

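>>> play_rows(rows=[[-1,[0.001,0,0],0],[-1,[0.002,0,0],0],[-1,[0.003,0,0],0],[-1,[0.003,0,0],0]])

```text
clock: 20.67
position: [0.6026, -0.1425, 0.2485]
ee_rot: [-0.0, 0.996, -0.094, -0.002]
wrist_force: [-11.1, 1.8, 8.2]
grip_width: 0.0005
```

```bash
python3 -c "
from h import *
st()"
```

```text
tip fix [ 52.6 -53.7] z 62.5 F fix [-11.3  -0.4   8.2] grip 0.5 t 20.67
```

>>> play_rows(rows=[[-1,[0.001,0,0],0],[-1,[0.002,0,0],0],[-1,[0.002,0,0],0]])

```text
clock: 20.92
position: [0.6036, -0.1428, 0.2479]
ee_rot: [-0.001, 0.996, -0.094, -0.005]
wrist_force: [-18.2, 2.3, 9.5]
grip_width: 0.0003
```

```bash
python3 -c "
from h import *
st()"
```

```text
tip fix [ 53.6 -53.8] z 61.9 F fix [-18.3  -1.2   9.5] grip 0.3 t 20.92
```

Hard end stop. Back off and raise clear, then look.

>>> play_rows(rows=[[-1,[-0.006,0,0],0],[-1,[-0.01,0,0],0],[-1,[-0.01,0,-0.02],0],[-1,[-0.01,0,-0.06],0],[-1,[-0.03,0,-0.1],0],[-1,[-0.06,0,-0.14],0],[-1,[-0.1,0,-0.18],0],[-1,[-0.14,0,-0.2],0]])

```text
clock: 21.58
position: [0.4903, -0.1209, 0.4354]
ee_rot: [0.0, 0.996, -0.094, 0.002]
wrist_force: [0.4, -0.7, 1.6]
grip_width: 0.0008
```

>>> play_rows(rows=[[-1,[-0.04,0.16,-0.05],0],[-1,[-0.04,0.16,-0.05],0],[-1,[-0.04,0.16,-0.05],0],[-1,[-0.04,0.16,-0.05],0],[-1,[-0.04,0.16,-0.05],0],[-1,[-0.04,0.16,-0.05],0]])

```text
clock: 22.08
position: [0.4207, -0.2723, 0.4838]
ee_rot: [0.001, 0.995, -0.096, 0.001]
wrist_force: [0.9, -0.3, -0.3]
grip_width: 0.0004
```

```bash
python3 look.py m; python3 - <<'E'
from h import *
f=dict(np.load('top.npz')); W=world(f); L=(W[...,:2]-O)@RF*1000
g=dict(np.load('side.npz')); V=world(g); M=(V[...,:2]-O)@RF*1000
for X,Q in((W,L),(V,M)):
    z=X[...,2]*1000
    m=(z>66)&(z<80)&(abs(Q[...,1]+60)<16)&(Q[...,0]>20)&(Q[...,0]<90)
    print('thumb',m.sum(),(Q[m].min(0),Q[m].max(0),np.median(Q[m],0),np.median(z[m])) if m.any() else '')
    m=(abs(Q[...,1]+60)<18)&(Q[...,0]>6)&(Q[...,0]<50)&(z>40)
    print('head z',m.sum(),np.median(z[m]) if m.any() else '')
cv2.imwrite('pics/t_m2.png',cv2.resize(f['frame'][110:190,300:420],None,fx=6.5,fy=6.5,interpolation=cv2.INTER_CUBIC))
E
```

```text
tip fix [-101.5 -215.6] z 297.8 F fix [ 0.9 -0.1 -0.3] grip 0.4 t 22.08
thumb 69 (array([ 64.62069706, -73.03502727]), array([ 73.14445887, -44.25404391]), array([ 67.52936636, -59.44665509]), np.float64(76.31542504011269))
head z 342 58.93092299996002
thumb 32 (array([ 65.42742641, -73.82106364]), array([ 74.45960971, -44.07382227]), array([ 67.47561314, -55.79961881]), np.float64(72.77061532511175))
head z 90 57.20881882216002
```

View pics/t_m2.png

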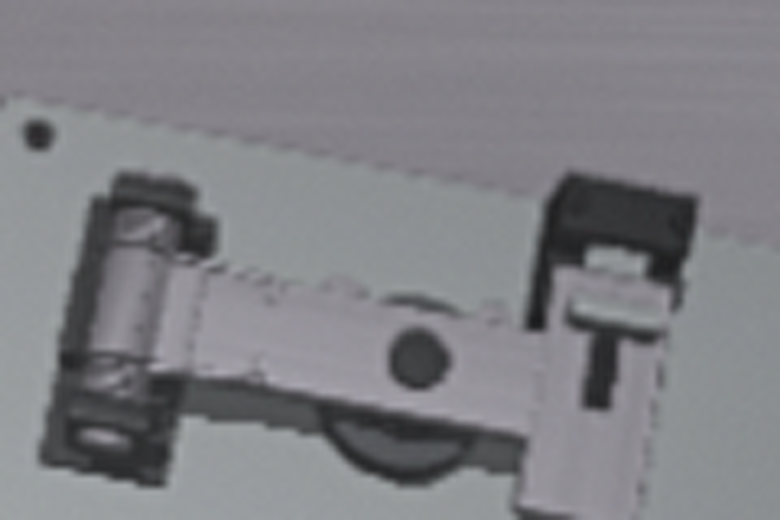

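View pics/s_m.png

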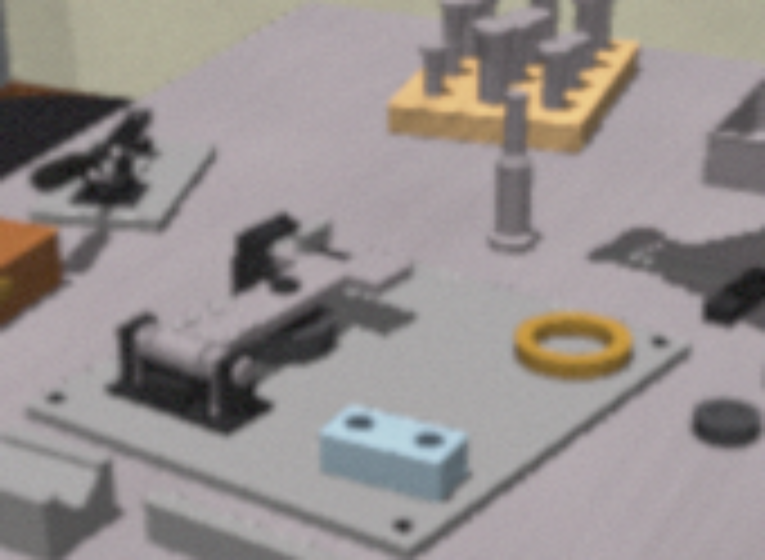

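```bash
python3 - <<'E'
from h import *
f=dict(np.load('top.npz')); W=world(f); g=dict(np.load('side.npz')); V=world(g)
for n,X in(('top',W),('side',V)):
    Q=(X[...,:2]-O)@RF*1000; z=X[...,2]*1000
    m=(z>30)&(z<37)&(np.hypot(Q[...,0]-45,Q[...,1])<34)&(Q[...,0]<28)&(z>29)
    p=Q[m]; hull=cv2.convexHull(p.astype(np.float32))[:,0]
    far=p[np.hypot(*(p-[45,0]).T)>28]
    from scipy.optimize import least_squares
    s=least_squares(lambda c:np.hypot(*(far-c).T)-29.3,[45,0]) if len(far)>4 else None
    print(n,len(p),p.min(0),p.max(0),len(far),s.x if s else '')
    for nm,lo,hi,c in(('ring',25,32,(-109.7,-92.4)),('blk',41,49,(-107.8,95.2))):
        m=(z>lo)&(z<hi)&(np.hypot(Q[...,0]-c[0],Q[...,1]-c[1])<55); print(nm,cv2.minAreaRect(Q[m].astype(np.float32)) if m.any() else '')
print(telemetry.observe()['wrist_force'])
workorder.job_done()
E
```

```text
top 88 [ 15.02026545 -24.32770674] [27.97052649 22.01518832] 31 [44.91027811 -0.45129616]
ring ((-109.39488220214844, -92.88502502441406), (72.64181518554688, 69.56300354003906), 9.453774452209473)
blk ((-107.65660095214844, 95.02630615234375), (76.11260223388672, 37.84093475341797), 7.642330646514893)
side 35 [ 13.43308035 -19.92832703] [27.43586511 27.0950073 ] 9 [44.75141122  2.10530284]
ring ((-108.60037231445312, -91.90437316894531), (71.25691986083984, 72.70511627197266), 4.123050689697266)
blk ((-107.44417572021484, 96.36854553222656), (75.14899444580078, 40.444091796875), 8.79886245727539)
[-0.26840503  0.74419803 -0.34477615]
the job is handed in; nothing more can be done
```

The die is home against both dowels, the clamp arm is down on it, and the bolt is fully out under the keeper. The job was handed in at about 22 s.

**What I did:**
- Gripped the die along fixture x and slid it on the plate to the dowels, firming it up with about 19–24 N.
- Drew the bolt back about 4 mm to its stop.
- Swung the arm down with closed fingers and held it down with about 23 N, at most 36 N.
- Pushed the bolt out to its end stop, then backed off.

**Last checks:**
- **Arm:** it stayed down when I let go. The head reads about 57–59 mm, which fits the expected small spring-up.
- **Bolt:** the thumb-piece -x face is at fixture x about 65 mm, which is fully out.
- **Die:** the top camera puts it at (44.9, -0.5) mm against a nominal (45, 0). The side camera disagrees by about 2 mm in y (44.8, 2.1), but that fit used only 9 points and the cameras are good to about 2 mm. Before the arm came down, a top view with most of the die in sight gave (44.6, -0.1).
- **Other objects:** the setting ring and guide block measure where they were at the start. I did not measure the punch, vee block, parallel or square again, but the robot never came near them.

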